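Bring the exhibit trolley's wheel round for pumping

ROBOT

A 6-joint arm with a two-finger parallel gripper is mounted at the origin on the work surface. World frame = base frame: x ahead of the robot, y to its left, z up, the work surface at z = 0. Lengths are in mm, angles in rad, forces in N, time in s.
With the tool pointing down it reaches from about 350 to 775 mm from the base axis. Payload 7.3 kg.
Tool frame: the origin (TCP) lies on the front face of the gripper's body, between the roots of the fingers; the fingertips stand 66 mm ahead of it and the grasp point (between the pads) lies 47 mm ahead of it (bot.tip_extent is the distance from the TCP to the fingertips, in mm); z points along the fingers, y is the line along which they close (so a half turn about z gives the same grasp; the last joint's range is limited). The gripper opens to 92 mm and grips with 3 to 60 N. Pads are 19 mm wide; open, the fingers measure 130 mm over their backs; the gripper's body (75 mm by 190 mm) begins 47 mm behind the grasp point.
Start: joints at [-1.301, 0.342, 1.524, -0, 1.275, -0.146], TCP at [212.081, -480.271, 292.241] pointing down, gripper open.
Joint ranges: [-2.53, 2.53], [-0.77, 2.02], [0.04, 2.7], [-1, 4.14], [0.28, 2.66], [-3.11, 3.11]. Speed limits (rad/s): [2.57, 2.57, 3.14, 3.14, 3.14, 3.14].

INTERFACE

Orientations are given as [roll, pitch, yaw] about the fixed x, y, z axes, in that order (R = Rz(yaw) Ry(pitch) Rx(roll)).
In Python, from plant import readout, viewer, order, bot gives the robot as it stands.
- The arm moves only by the shell command python3 -m creep 'ROWS'. ROWS is text: rows parted by semicolons, each of 7 numbers parted by spaces: the shift along the world's x, y, z in m, then the turn, a rotation vector about the world's x, y, z in rad, then the opening in per cent of the stroke, from 0 (shut) to 100 (fully open). A call has 1 to 8 rows; each row shifts and turns the commanded pose from where the row before left it; what a row does not reach is not made up. A row lasts 1/12 s, in which the tool goes at most 41.7 mm and 7.16 degrees, less where a joint would pass 70% of its speed; a pose out of reach is approached as far as the arm can. A call is refused whole if a number of a shift passes 0.0417 or a number of a turn 0.125, either way. A call with a gripper value outside its range is refused whole. The fingers move at their own pace and stop on an object; the grip force is fixed at half the most. Time passes only in rows, so rows that do not move let the fingers close. It gives the time, the measured TCP pose, the force, the opening and the grip force at its end, in the units of the state.
- readout.get_obs(): the state, without advancing time (a new reading comes with each control period).
- viewer.capture(name): name is "side" or "top" or "wrist"; returns the picture (384x512x3 uint8, red, green, blue); there is no depth.
- viewer.camera_info(name): a dict with "fx", "fy", "cx", "cy" (pixels), "D" ([k1, k2, p1, p2, k3] as OpenCV has them; the pictures are not rectified), "origin" and "rotation" of the camera in the world. Camera axes: x right, y up, looking along -z (the intrinsics and any distortion apply to the point x, -y, -z); pixel columns grow to the right and rows downward; lengths in mm; the calibration is good to about 2 mm. A picture is of the moment at which its call begins: read the wrist's pose just before it. camera_info takes no time and is no camera call; for the wrist camera it gives the pose at the moment of the call.
- order.close_job(): hands the job in; it is judged then, once.
The state is a dict: "time": time; "joint_positions": joint angles; "dq": joint speeds; "tau": joint torques, N m; "tool_pos": TCP position; "tcp_rot": TCP orientation; "contact_force": force on the tool from outside, world axes, zero at the start; "moment": the same for the moment, N m; "grip_width": finger opening in mm; "finger_force": force on a finger pad.
Only numpy, scipy, OpenCV 4.12 (cv2) and the standard library are available. Lean on these libraries where they do the work, as an engineer would, in place of code of your own. Each camera call takes 0.05 s, during which the arm holds its last target. There are 200 camera calls.

TASK

The exhibit trolley's wheel is mounted on the leaning bench stand, top edge towards the robot, and its valve, the little stem with the green cap, is down at the low edge. With the fingertips push one orange spoke, draw back and push the next, from the upper face of the wheel, to turn it step by step until the valve sits at the very top, straight above the hub, ready for the pump, and leave it at rest there. Do not push on the valve, send the wheel spinning, shift or lift the stand, or disturb the glue bottle, cup and wrench lying about it.

Things in the scene. Friction and masses are not known exactly. Their poses are not given: they have to be found in the camera images.
- stand: loose blue and dark steel bench stand, 8 kg, holding the wheel. Origin: centre of the underside of its base plate (280 mm along x, 400 along y, 14 thick); z up, x roughly TOWARDS the robot. The wheel's plane is 40 degrees from level, top edge nearest the robot: its axle out of the front face is (-0.643,0,0.766) in this frame, 'up the wheel' is (0.766,0,0.643), y lies in the wheel's plane.
- hub (a point): centre of the wheel's black hub (24 mm radius, 44 mm long), 200 mm straight above the stand's origin; axes as the stand's. Rubber tyre: 300 mm outside diameter, 46 mm thick, from 104 to 150 mm radius.
- strap (a point): middle of the blue strap (along the stand's y, 20 mm wide, 8 mm thick) that crosses the front of the wheel at the hub, 30 mm out from the wheel's middle plane, clear of the spokes; nut on it 10 mm high. Two uprights 30 x 20 mm at y = +-185 mm, up to 223 mm high, carry it. Nothing else crosses the front; its upper half is open.
- wheel (a joint): wheel angle about its axle, rad, growing anticlockwise seen from the front (the upper face, away from the robot). 0: valve straight down; +3.14 or -3.14: valve straight up; at +1.57 the valve is on the stand's -y side. Starts between -0.5 and 0.5. It turns either way without stops but drags (0.22 N m), so it stays where it is left; some 3 N on a spoke turns it.
- spokes: six flat orange spokes, 60 degrees apart, 12 mm wide, 16 mm deep along the axle (8 either side of the wheel's middle plane), from hub to rim. Origin: hub centre; z: axle out of the front; x: from the hub directly away from the valve. Spokes at 30, 90, 150.. degrees from x: the valve is midway between two. The openings between go right through, free from 24 to 103 mm radius.
- valve_stem: the valve: brass stem, 11 mm thick, with green cap 15 mm thick. Origin at its foot, on the rim 105 mm from the hub centre; x points along it to the hub. It reaches 32 mm inwards, to 73 mm radius, in the middle plane of the wheel.
- glue: loose white glue bottle with green cap, 44 mm diameter, 100 mm high, beside the stand; origin at the centre of its underside
- cup: loose white cup, 64 mm diameter, 60 mm high, beside the stand; origin at the centre of its underside
- wrench: loose steel wrench, 150 mm long, lying on the base plate of the stand (14 mm above the bench) under the low edge of the wheel, roughly along y; origin at the middle of its underside

How it is judged:
By the outcome, as a careful person would: the job done as asked, in the order asked, and still so for the second after the job is handed in, with the robot touching nothing.
It also fails if it takes over 58 s, if anything falls off the work surface, if the arm or the gripper's body presses on something with over 40 N, if the wrist force passes 120 N, or if a joint passes its speed limit or range.

## Working session

There is one attempt and no reset: what is moved stays moved. The work goes in short steps, Python scripts to look and compute and a shell command to move; the robot and the scene stay as the last step left them, time stands still between calls to the robot, and variables do not carry over. Pictures are saved under pics/ and viewed, at most 10 in all, crops included, and the job is handed in when it is done.

```bash
ls; mkdir -p pics
python3 - <<'E'
from plant import readout, viewer
import cv2,numpy as np
o=readout.get_obs();print({k:np.round(v,3).tolist() for k,v in o.items()})
for n in ("side","top"):
    c=viewer.camera_info(n);print(n,{k:np.round(v,3).tolist() for k,v in c.items()})
    im=viewer.capture(n);cv2.imwrite(f"pics/{n}0.png",im[:,:,::-1])
E
```

```text
pics
{'time': 0.0, 'joint_positions': [-1.301, 0.343, 1.525, 0.0, 1.275, -0.146], 'dq': [-0.001, -0.001, -0.001, 0.001, -0.0, -0.002], 'tau': [0.001, -43.124, -24.422, 0.072, 0.056, -0.0], 'tool_pos': [212.01, -479.965, 291.558], 'tcp_rot': [-3.14, -0.0, 0.416], 'contact_force': [0.422, -0.349, 0.085], 'moment': [-0.017, -0.025, -0.006], 'finger_force': 0.0, 'grip_width': 91.896}
side {'fx': 356.936, 'fy': 356.936, 'cx': 254.081, 'cy': 193.89, 'D': [0.024, 0.0, 0.0, 0.0, 0.0], 'origin': [912.165, 602.309, 658.501], 'rotation': [0.908, -0.024, 2.694]}
top {'fx': 412.992, 'fy': 412.992, 'cx': 254.587, 'cy': 196.537, 'D': [-0.094, 0.0, 0.0, 0.0, 0.0], 'origin': [433.505, 26.438, 1120.388], 'rotation': [0.18, -0.005, -1.543]}
```

View pics/side0.png

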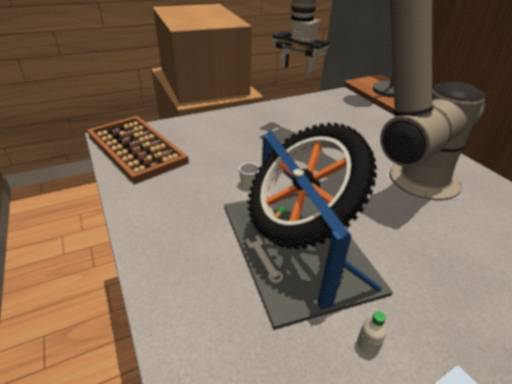

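View pics/top0.png

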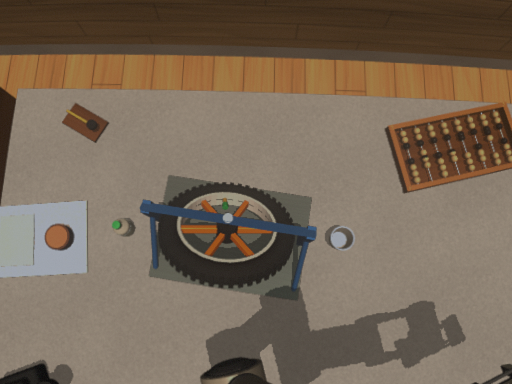

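The side view shows the wheel with the strap, the glue bottle near (372,335) and the cup near (248,172). In the top view (up is +x) the nut is at (228,218), the strap ends at (148,208) and (310,233), the green valve cap at about (225,205) and the plate corners at about (170,178), (311,192), (298,297) and (152,278).

```bash
cat > h.py <<'E'
import numpy as np,cv2
from scipy.spatial.transform import Rotation as R
from plant import readout, viewer
def cam(n):
    c=viewer.camera_info(n);K=np.array([[c['fx'],0,c['cx']],[0,c['fy'],c['cy']],[0,0,1]]);return K,np.array(c['D']),np.array(c['origin'],float),R.from_euler('xyz',c['rotation']).as_matrix()
F=np.diag([1,-1,-1.])
def proj(C,P):
    K,D,o,r=C;rv=cv2.Rodrigues(F@r.T)[0];return cv2.projectPoints(np.atleast_2d(np.array(P,float)),rv,-F@r.T@o,K,D)[0].reshape(-1,2)
def plane(C,px,p0,n):
    K,D,o,r=C;q=cv2.undistortPoints(np.array(px,float).reshape(-1,1,2),K,D).reshape(-1,2)
    d=(r@F@np.c_[q,np.ones(len(q))].T).T;s=((np.array(p0)-o)@n)/(d@n);return o+d*s[:,None]
def tri(C1,p1,C2,p2):
    A=np.zeros((3,3));b=np.zeros(3)
    for (K,D,o,r),p in((C1,p1),(C2,p2)):
        q=cv2.undistortPoints(np.array(p,float).reshape(1,1,2),K,D).ravel();d=r@F@np.r_[q,1];d/=np.linalg.norm(d);M=np.eye(3)-np.outer(d,d);A+=M;b+=M@o
    return np.linalg.solve(A,b)
def blobs(im,lo,hi,amin=8):
    m=cv2.inRange(cv2.cvtColor(im,cv2.COLOR_RGB2HSV),lo,hi);n,_,s,c=cv2.connectedComponentsWithStats(m)
    return m,[(np.round(c[i],1).tolist(),s[i].tolist()) for i in range(1,n) if s[i][4]>=amin]
E
python3 - <<'E'
from h import *
T=cam('top');S=cam('side')
it=cv2.imread('pics/top0.png')[:,:,::-1].copy();i2=cv2.imread('pics/side0.png')[:,:,::-1].copy()
print('green top',blobs(it,(45,120,60),(75,255,255),4)[1]);print('green side',blobs(i2,(45,120,60),(75,255,255),4)[1])
m,b=blobs(it,(100,110,40),(125,255,255),20);print('blue top',b)
ys,xs=np.nonzero(m)
print('plate',plane(T,[(170,178),(311,192),(298,297),(152,278)],[0,0,14],[0,0,1]).round())
e=plane(T,[(148,208),(310,233)],[0,0,226],[0,0,1]);print('strap ends',e.round(),np.linalg.norm(e[0]-e[1]))
print('nut tri',tri(T,(228,217.5),S,(299,173)).round())
big=cv2.resize(np.hstack([it[160:310,130:330],i2[110:260,230:390]]),None,fx=2.2,fy=2.2,interpolation=cv2.INTER_CUBIC);cv2.imwrite('pics/crop0.png',big[:,:,::-1]);print(big.shape)
E
```

```text
green top [([224.8, 205.3], [223, 202, 5, 7, 28]), ([116.0, 224.2], [113, 221, 7, 7, 41])]
green side [([281.8, 209.7], [279, 207, 6, 6, 25]), ([378.8, 317.7], [374, 312, 11, 13, 97])]
blue top [([146.6, 202.3], [143, 200, 8, 6, 29]), ([183.6, 212.7], [141, 204, 83, 19, 552]), ([272.4, 226.4], [230, 217, 86, 19, 468]), ([153.3, 243.0], [151, 218, 6, 50, 124]), ([310.2, 236.8], [306, 233, 9, 7, 31]), ([299.4, 266.2], [293, 242, 14, 47, 141])]
plate [[ 680.  260.   14.]
 [ 652. -128.   14.]
 [ 370.  -95.   14.]
 [ 408.  292.   14.]]
strap ends [[564. 260. 226.]
 [519. -96. 226.]] 359.2169492226242
nut tri [547.  83. 229.]
(330, 792, 3)
```

View pics/crop0.png

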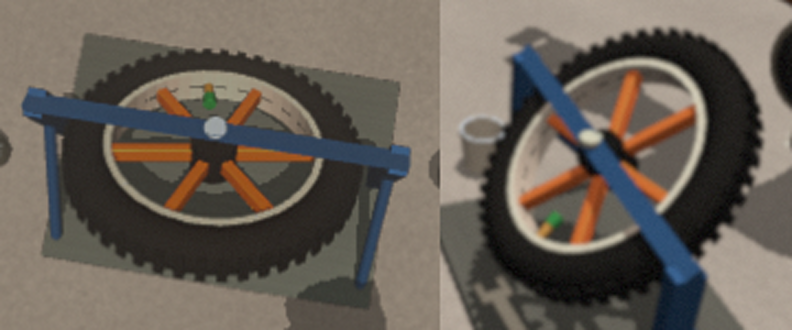

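The crop shows the valve (green cap) low in the wheel, almost straight down. The top spokes sit left and right of up, and the upper half is clear.

```bash
cat >> h.py <<'E'
H=np.array([524,82.5,200.]);ps=np.deg2rad(173.1)
sx=np.array([np.cos(ps),np.sin(ps),0]);sy=np.array([-np.sin(ps),np.cos(ps),0]);sz=np.array([0,0,1.])
N=-.643*sx+.766*sz;U=.766*sx+.643*sz;V=sy   # U up-wheel, V = stand +y; frontal view: right is?
def uvn(P):
    d=np.atleast_2d(P)-H;return np.c_[d@U,d@V,d@N]
def W(u,v,n):return H+u*U+v*V+n*N
def ang(u,v): return np.arctan2(-v,-u)  # wheel angle of valve: 0 down, +1.57 at -y
E
python3 - <<'E'
from h import *
T=cam('top');S=cam('side')
print(N,U,V,np.cross(U,V))
p=tri(T,(224.8,205.3),S,(281.8,209.7));print('cap',p,uvn(p))
for C,q in((T,(224.8,205.3)),(S,(281.8,209.7))):
    a=uvn(plane(C,[q],H,N))[0];print(a,np.hypot(*a[:2]),ang(*a[:2]))
# spokes angles by color in top
it=cv2.imread('pics/top0.png')[:,:,::-1].copy();i2=cv2.imread('pics/side0.png')[:,:,::-1].copy()
for C,im in((T,it),(S,i2)):
    m,b=blobs(im,(5,150,80),(18,255,255),30)
    ys,xs=np.nonzero(m);a=uvn(plane(C,np.c_[xs,ys],W(0,0,6),N));r=np.hypot(a[:,0],a[:,1]);k=(r>35)&(r<98)
    th=np.degrees(np.arctan2(a[k,1],a[k,0]));print(np.histogram(th,bins=36,range=(-180,180))[0]); print('mod60 deg',np.degrees(np.angle(np.exp(6j*np.radians(th)).mean()))/6)
for nm,P in (('nut',W(0,0,44)),('strapL',W(0,-185,34)),('strapR',W(0,185,34))): print(nm,proj(T,P),proj(S,P))
print('glue',plane(T,[(116,224.2)],[0,0,100],[0,0,1]),'cup',plane(T,[(342,238)],[0,0,60],[0,0,1]))
E
```

```text
[ 0.63834297 -0.07724799  0.766     ] [-0.76045212  0.09202482  0.643     ] [-0.12013684 -0.99275734  0.        ] [ 0.63834297 -0.07724799  0.766     ]
cap [587.41019719  96.18907866 149.91145017] [[-79.16762169 -21.20783399   1.05217071]]
[-7.98569468e+01 -2.15067315e+01 -2.23300488e-14] 82.70230621159605 0.26307394372854165
[-7.96924719e+01 -1.97677423e+01  3.35485345e-14] 82.10757402026887 0.243142819738425
[ 0  3  0  6 61  9  0  0  4 69 76 48  4  0  4 73 74  0  0  0 21 90 62  0
  0  0 18 77 10  0  0  0  0 11 73 12]
mod60 deg -19.31003125022945
[ 18  14   1  33 118  61   3   0   0  29  68   1   0   1  38 115  60   0
   0   2  24  89  71   0   0   0   0   0  38   1   0   0   0   0  86  70]
mod60 deg -17.628729099730176
nut [[229.59426618 215.36741471]] [[295.45657131 170.49365079]]
strapL [[146.53106563 206.21310533]] [[341.43046985 230.52980341]]
strapR [[313.37194137 231.23087489]] [[267.64851563 132.95415725]]
glue [[539.01247261 371.12241708 100.        ]] cup [[ 524.57365531 -202.26999688   60.        ]]
```

```bash
cat >> h.py <<'E'
RT=np.c_[-U,V,-N]
def st():
    o=readout.get_obs();p=np.array(o['tool_pos']);r=R.from_euler('xyz',o['tcp_rot'])
    print('t',round(o['time'],2),'tcp',p.round(1),'uvn tip',(uvn(p-66*N)).round(1)[0],'F',np.round(o['contact_force'],1),'rotvec to go',(R.from_matrix(RT)*r.inv()).as_rotvec().round(3),'q',np.round(o['joint_positions'],2))
    return p
E
python3 - <<'E'
from h import *
p=st();q=W(45,-45,190);print(q,q-p)
E
python3 -m creep '0 0 0.03 0 0 0 0;0 0.01 0.03 0 0 0 0'
```

```text
t 0.1 tcp [ 212.  -480.   291.6] uvn tip [ 244.4  595.9 -151.5] F [ 0.1 -0.1 -0.2] rotvec to go [-0.105  0.699 -0.514] q [-1.3   0.34  1.52 -0.    1.28 -0.15]
[616.47097663 116.63807962 374.475     ] [404.45449177 596.63291886  82.86334531]
time: 0.27
tool_pos: [211.7, -470.4, 350.8]
tcp_rot: [-3.137, -0.0, 0.415]
contact_force: [-0.1, -0.0, 0.9]
grip_width: 83.0
finger_force: 0.0
```

```bash
python3 -m creep '0.012 0.022 0.02 -0.0066 0.0437 -0.0321 0;0.016 0.025 0.02 -0.0066 0.0437 -0.0321 0;0.016 0.025 0.02 -0.0066 0.0437 -0.0321 0;0.016 0.025 0 -0.0066 0.0437 -0.0321 0;0.016 0.025 0 -0.0066 0.0437 -0.0321 0;0.016 0.025 0 -0.0066 0.0437 -0.0321 0;0.016 0.025 0 -0.0066 0.0437 -0.0321 0;0.016 0.025 0 -0.0066 0.0437 -0.0321 0' && python3 -m creep '0.016 0.025 0 -0.0066 0.0437 -0.0321 0;0.016 0.025 0 -0.0066 0.0437 -0.0321 0;0.016 0.025 0 -0.0066 0.0437 -0.0321 0;0.016 0.025 0 -0.0066 0.0437 -0.0321 0;0.016 0.025 0 -0.0066 0.0437 -0.0321 0;0.016 0.025 0 -0.0066 0.0437 -0.0321 0;0.016 0.025 0 -0.0066 0.0437 -0.0321 0;0.016 0.025 0 -0.0066 0.0437 -0.0321 0' && python3 -m creep '0.016 0.025 0 0 0 0 0;0.016 0.025 0 0 0 0 0;0.016 0.025 0 0 0 0 0;0.016 0.025 0 0 0 0 0;0.016 0.025 0 0 0 0 0;0.016 0.025 0 0 0 0 0;0.016 0.025 0 0 0 0 0;0 0 0 0 0 0 0'
python3 - <<'E'
from h import *
p=st();q=W(45,-45,150);print(q,q-p)
E
```

```text
time: 0.93
tool_pos: [336.5, -271.8, 412.2]
tcp_rot: [-3.092, 0.352, 0.163]
contact_force: [0.9, -0.4, -0.2]
grip_width: 30.1
finger_force: 0.0
time: 1.6
tool_pos: [464.7, -71.8, 411.9]
tcp_rot: [3.139, 0.702, -0.122]
contact_force: [0.1, -0.2, -0.8]
grip_width: 0.8
finger_force: 0.0
time: 2.27
tool_pos: [577.6, 105.9, 409.6]
tcp_rot: [3.141, 0.701, -0.115]
contact_force: [-0.1, -0.2, 0.1]
grip_width: 0.5
finger_force: 0.0
t 2.27 tcp [577.6 105.9 409.6] uvn tip [ 96.2 -29.7 127. ] F [-0.1 -0.2  0.1] rotvec to go [-0.    -0.003 -0.006] q [0.01 0.79 0.6  0.13 2.45 1.77]
[590.9372578  119.72799912 343.835     ] [ 13.35887825  13.82067003 -65.80638426]
```

```bash
python3 -m creep '-0.001 0.006 -0.025 0 -0.0015 -0.003 0;-0.001 0.006 -0.026 0 -0.0015 -0.003 0;-0.002 0.006 -0.026 0 0 0 0;0 0 0 0 0 0 0;0 0 0 0 0 0 0'
python3 - <<'E'
from h import *
p=st();C=cam('wrist');im=viewer.capture('wrist')
print(C)
for v in (-166,):
    for r in (35,98): 
        for k in range(6):
            a=np.radians(v+30+60*k);q=proj(C,W(r*np.cos(a),r*np.sin(a),8))[0]
            if 0<=q[0]<512 and 0<=q[1]<384: print(r,v+30+60*k,q.round())
print('nut',proj(C,W(0,0,44)),'tip',proj(C,p-66*N))
cv2.imwrite('pics/w1.png',im[:,:,::-1])
E
```

```text
time: 2.68
tool_pos: [571.7, 119.6, 334.7]
tcp_rot: [3.139, 0.7, -0.127]
contact_force: [-0.4, 0.7, 0.9]
grip_width: 0.3
finger_force: 0.0
t 2.68 tcp [571.7 119.6 334.7] uvn tip [ 53.7 -42.5  64.7] F [-0.4  0.7  0.9] rotvec to go [ 0.002 -0.001  0.005] q [0.03 0.78 0.81 0.13 2.24 1.77]
(array([[295.44103623,   0.        , 258.33991803],
       [  0.        , 295.44103623, 191.12112093],
       [  0.        ,   0.        ,   1.        ]]), array([-0.05933147,  0.        ,  0.        ,  0.        ,  0.        ]), array([694.90631586, 103.73691026, 351.47343955]), array([[-0.12396727,  0.52654035,  0.84106324],
       [-0.99228513, -0.06708888, -0.10425598],
       [ 0.00153101, -0.84749887,  0.53079499]]))
35 -136 [283. 104.]
35 -76 [269. 151.]
35 -16 [301. 184.]
35 44 [346. 173.]
35 104 [363. 128.]
35 164 [332.  92.]
98 -136 [219.  34.]
98 -76 [188. 172.]
98 -16 [277. 255.]
98 44 [395. 228.]
98 104 [448. 108.]
nut [[326.89452311 148.2243565 ]] tip [[257.70516668 243.39775734]]
```

View pics/w1.png

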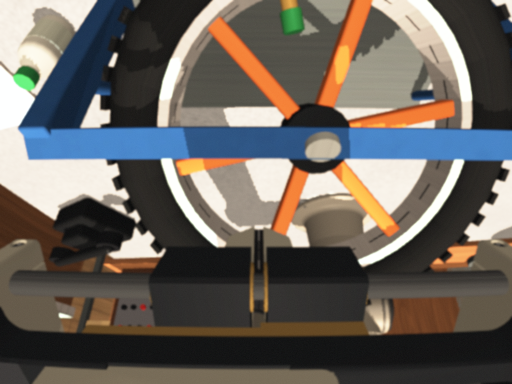

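The wrist view shows the nut at (324,148), the valve cap at (291,20) and the top-left spoke ending near (280,232), all matching the prediction. I'll check how wide the closed fingers are against the picture.

Run:
```python
from h import *
p=st();C=cam('wrist');o=readout.get_obs();r=R.from_euler('xyz',o['tcp_rot']).as_matrix()
for l in [(0,0,0),(0,19,0),(0,19,66),(0,-19,66),(9.5,0,66),(9.5,0,0),(9.5,19,66),(-9.5,0,66),(37,0,0),(0,42,0),(0,42,30),(0,42,66)]: print(l,proj(C,p+r@np.array(l,float)).round()[0])
im=cv2.imread('pics/w1.png');cv2.imwrite('pics/w1c.png',cv2.resize(im[205:345,130:390],None,fx=3,fy=3))
```

```text
t 2.73 tcp [572.1 119.4 336.2] uvn tip [ 54.3 -42.4  66.2] F [-0.1 -0.2  0.6] rotvec to go [0.001 0.002 0.005] q [0.03 0.78 0.8  0.13 2.24 1.77]
(0, 0, 0) [257. 323.]
(0, 19, 0) [306. 323.]
(0, 19, 66) [289. 243.]
(0, -19, 66) [226. 243.]
(9.5, 0, 66) [258. 229.]
(9.5, 0, 0) [257. 303.]
(9.5, 19, 66) [290. 229.]
(-9.5, 0, 66) [258. 257.]
(37, 0, 0) [257. 238.]
(0, 42, 0) [364. 322.]
(0, 42, 30) [343. 278.]
(0, 42, 66) [327. 243.]
```

View pics/w1c.png

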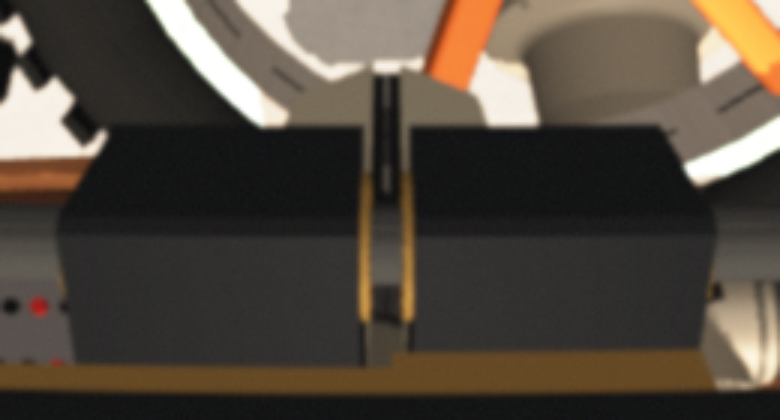

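The grey closed fingertips span about x 227–290 px, i.e. ±19 mm as given. The dark blocks belong to the body behind the TCP face, so the opening is wide enough.

```bash
python3 -m creep '0.0036 0.0046 -0.0026 0 0 0 0;-0.0121 0.0015 -0.0146 0 0 0 0;-0.0121 0.0015 -0.0146 0 0 0 0;-0.0121 0.0015 -0.0146 0 0 0 0;-0.0121 0.0015 -0.0146 0 0 0 0;0 0 0 0 0 0 0'
python3 - <<'E'
from h import *
st()
E
```

```text
time: 3.23
tool_pos: [526.0, 130.5, 273.6]
tcp_rot: [3.14, 0.699, -0.127]
contact_force: [-1.0, -0.0, -0.5]
grip_width: 0.2
finger_force: 0.0
t 3.23 tcp [526.  130.5 273.6] uvn tip [ 50.2 -47.9 -12.1] F [-1.  -0.  -0.5] rotvec to go [ 0.001 -0.     0.005] q [0.05 0.72 1.09 0.12 2.02 1.76]
```

```bash
python3 -m creep '-0.0021 -0.0044 0.0013 0 0 0 0;-0.0021 -0.0044 0.0013 0 0 0 0;-0.0021 -0.0044 0.0013 0 0 0 0;-0.0021 -0.0044 0.0013 0 0 0 0;-0.0021 -0.0044 0.0013 0 0 0 0;-0.0011 -0.0044 0.0005 0 0 0 0' && python3 -m creep '-0.0011 -0.0044 0.0005 0 0 0 0;-0.0011 -0.0044 0.0005 0 0 0 0;-0.0011 -0.0044 0.0005 0 0 0 0;-0.0011 -0.0044 0.0005 0 0 0 0;-0.0011 -0.0044 0.0005 0 0 0 0;-0.0011 -0.0044 0.0005 0 0 0 0'
python3 - <<'E'
from h import *
st();cv2.imwrite('pics/w2.png',viewer.capture('wrist')[:,:,::-1])
E
```

```text
time: 3.73
tool_pos: [516.3, 103.6, 282.1]
tcp_rot: [-3.141, 0.693, -0.126]
contact_force: [4.2, 5.6, -1.3]
grip_width: 0.5
finger_force: 2.6
time: 4.23
tool_pos: [509.2, 77.3, 285.0]
tcp_rot: [-3.141, 0.695, -0.126]
contact_force: [1.9, 5.1, -0.1]
grip_width: 0.6
finger_force: 2.0
t 4.23 tcp [509.2  77.3 285. ] uvn tip [ 65.5   6.9 -10. ] F [ 1.9  5.1 -0.1] rotvec to go [0.    0.003 0.005] q [-0.03  0.67  1.16  0.07  2.    1.67]
```

View pics/w2.png

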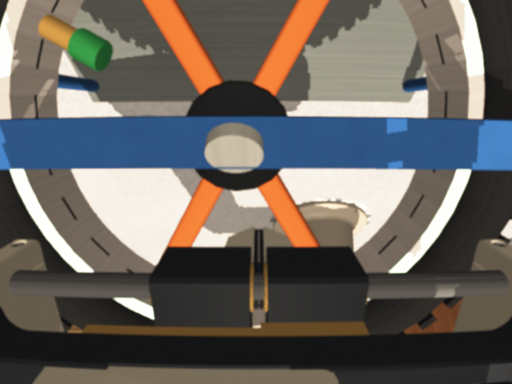

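The push works: the valve cap is now at (90,48), upper left in this view, and the pushed spoke is right of the fingers at about 30° past up. I'll go on to about 50°.

```bash
cat >> h.py <<'E'
def wheel():
    C=cam('wrist');im=viewer.capture('wrist')
    for c,s in blobs(im,(45,120,50),(75,255,255),25)[1]:
        a=uvn(plane(C,[c],H,N))[0];print('green px',c,'r',np.hypot(*a[:2]).round(1),'phi',np.degrees(np.arctan2(a[1],a[0])).round(1))
    m,_=blobs(im,(5,170,90),(16,255,255));ys,xs=np.nonzero(m);a=uvn(plane(C,np.c_[xs,ys],W(0,0,8),N));r=np.hypot(a[:,0],a[:,1]);k=(r>32)&(r<98);th=np.arctan2(a[k,1],a[k,0])
    print('n',k.sum(),'spokes mod60',np.round(np.degrees(np.angle(np.exp(6j*th).mean()))/6,1),'hist10',np.histogram(np.degrees(th),36,(-180,180))[0].tolist());return im
E
python3 -m creep '0.0006 -0.004 -0.0009 0 0 0 0;0.0006 -0.004 -0.0009 0 0 0 0;0.0006 -0.004 -0.0009 0 0 0 0;0.0006 -0.004 -0.0009 0 0 0 0;0.0006 -0.003 -0.0009 0 0 0 0;0.0006 -0.002 -0.0007 0 0 0 0;0 0 0 0 0 0 0;0 0 0 0 0 0 0'
python3 - <<'E'
from h import *
st();wheel()
E
```

```text
time: 4.95
tool_pos: [512.7, 56.0, 278.9]
tcp_rot: [3.139, 0.696, -0.128]
contact_force: [-0.3, 0.4, -0.0]
grip_width: 0.6
finger_force: 0.2
t 4.95 tcp [512.7  56.  278.9] uvn tip [ 56.9  27.7 -10.7] F [-0.3  0.4 -0. ] rotvec to go [0.002 0.002 0.005] q [-0.06  0.68  1.16  0.04  2.    1.64]
green px [40.8, 125.5] r 84.1 phi -100.5
n 14571 spokes mod60 -9.3 hist10 [83, 0, 0, 117, 2604, 1828, 0, 0, 0, 0, 455, 284, 0, 0, 0, 24, 414, 285, 0, 0, 0, 0, 759, 1371, 34, 0, 0, 0, 965, 2645, 126, 0, 0, 0, 1060, 1517]
```

```bash
python3 -m creep '0.0004 0.003 0 0 0 0 0;0.0128 -0.0015 0.0153 0 0 0 0;0.0128 -0.0015 0.0153 0 0 0 0;0.003 0.022 0 0 0 0 0;0.003 0.022 0 0 0 0 0;0.003 0.022 -0.001 0 0 0 0;0 0 0 0 0 0 0;0 0 0 0 0 0 0'
python3 - <<'E'
from h import *
st();wheel()
E
```

```text
time: 5.67
tool_pos: [547.5, 123.4, 308.3]
tcp_rot: [3.139, 0.696, -0.125]
contact_force: [0.6, -1.0, 0.3]
grip_width: 0.0
finger_force: 0.0
t 5.67 tcp [547.5 123.4 308.3] uvn tip [ 55.5 -43.5  28.8] F [ 0.6 -1.   0.3] rotvec to go [0.002 0.002 0.003] q [0.04 0.74 0.96 0.12 2.13 1.76]
green px [3.5, 72.2] r 207.5 phi -103.1
green px [196.3, 118.7] r 83.0 phi -101.0
n 9581 spokes mod60 -8.9 hist10 [215, 0, 0, 0, 1266, 1234, 0, 0, 0, 0, 821, 380, 0, 0, 0, 116, 676, 302, 0, 0, 0, 0, 50, 179, 0, 0, 0, 0, 481, 1667, 150, 0, 0, 0, 555, 1489]
```

```bash
python3 -m creep '-0.0128 0.0015 -0.0153 0 0 0 0;-0.0128 0.0015 -0.0153 0 0 0 0;0 0 0 0 0 0 0;-0.0014 -0.0045 0.0007 0 0 0 0;-0.0014 -0.0045 0.0007 0 0 0 0;-0.0014 -0.0045 0.0007 0 0 0 0;-0.0014 -0.0045 0.0007 0 0 0 0' && python3 -m creep '-0.0011 -0.0044 0.0005 0 0 0 0;-0.0011 -0.0044 0.0005 0 0 0 0;-0.0011 -0.0044 0.0005 0 0 0 0;-0.0011 -0.0044 0.0005 0 0 0 0;-0.0011 -0.0044 0.0005 0 0 0 0;-0.0011 -0.0044 0.0005 0 0 0 0;-0.0011 -0.0044 0.0005 0 0 0 0' && python3 -m creep '0.0003 -0.0045 -0.0007 0 0 0 0;0.0003 -0.0045 -0.0007 0 0 0 0;0.0003 -0.0045 -0.0007 0 0 0 0;0.0003 -0.0045 -0.0007 0 0 0 0;0.0015 -0.0042 -0.0017 0 0 0 0;0.0015 -0.0042 -0.0017 0 0 0 0;0.0015 -0.003 -0.0017 0 0 0 0;0 0 0 0 0 0 0'
python3 - <<'E'
from h import *
st();wheel()
E
```

```text
time: 6.3
tool_pos: [517.3, 107.0, 281.3]
tcp_rot: [-3.141, 0.693, -0.126]
contact_force: [3.0, 5.0, -3.1]
grip_width: 0.1
finger_force: 2.7
time: 6.88
tool_pos: [509.2, 76.3, 285.1]
tcp_rot: [-3.141, 0.694, -0.126]
contact_force: [1.7, 5.1, -0.3]
grip_width: 0.6
finger_force: 1.9
time: 7.55
tool_pos: [514.7, 46.2, 275.9]
tcp_rot: [3.138, 0.696, -0.128]
contact_force: [0.0, 0.6, 0.8]
grip_width: 0.4
finger_force: 0.0
t 7.55 tcp [514.7  46.2 275.9] uvn tip [ 52.6  37.2 -11. ] F [0.  0.6 0.8] rotvec to go [0.003 0.002 0.006] q [-0.07  0.68  1.16  0.03  1.99  1.63]
green px [120.5, 266.6] r 75.3 phi -34.8
n 13987 spokes mod60 -1.8 hist10 [1250, 12, 0, 0, 417, 2582, 634, 0, 0, 0, 1, 572, 106, 0, 0, 0, 67, 280, 187, 0, 0, 0, 0, 1194, 1148, 0, 0, 0, 0, 1798, 1863, 27, 0, 0, 78, 1771]
```

```bash
python3 -m creep '0.0023 -0.0023 -0.0021 0 0 0 0;0.0023 -0.0023 -0.0021 0 0 0 0;0.0023 -0.0023 -0.0021 0 0 0 0;0.0023 -0.0023 -0.0021 0 0 0 0;0.0019 -0.0019 -0.0018 0 0 0 0;0.0013 -0.0013 -0.0013 0 0 0 0;0 0 0 0 0 0 0;0 0 0 0 0 0 0'
python3 - <<'E'
from h import *
st();wheel()
E
```

```text
time: 8.27
tool_pos: [527.3, 34.8, 264.6]
tcp_rot: [3.14, 0.695, -0.127]
contact_force: [0.8, -0.8, 0.7]
grip_width: 0.6
finger_force: 0.0
t 8.27 tcp [527.3  34.8 264.6] uvn tip [ 34.6  47.  -10.7] F [ 0.8 -0.8  0.7] rotvec to go [0.002 0.003 0.005] q [-0.09  0.71  1.13  0.02  1.99  1.61]
green px [142.3, 313.8] r 81.8 phi -17.8
n 11927 spokes mod60 14.2 hist10 [1077, 3433, 410, 0, 0, 48, 1141, 1718, 16, 0, 0, 0, 93, 137, 0, 3, 0, 0, 0, 0, 0, 0, 0, 0, 0, 117, 0, 0, 0, 0, 4, 3026, 703, 0, 0, 1]
```

```bash
python3 -m creep '0.0016 -0.001 -0.0015 0 0 0 0;0.0016 -0.001 -0.0015 0 0 0 0;0 0 0 0 0 0 0;-0.0018 0.0012 0.0016 0 0 0 0;0.0144 -0.0018 0.0172 0 0 0 0;0.0144 -0.0018 0.0172 0 0 0 0;0.0035 0.0285 0 0 0 0 0;0.0035 0.0285 0 0 0 0 0' && python3 -m creep '0.0035 0.0285 0 0 0 0 0;0.0035 0.0285 0 0 0 0 0;0 0 0 0 0 0 0;0 0 0 0 0 0 0'
python3 - <<'E'
from h import *
st();im=wheel();cv2.imwrite('pics/w3.png',im[:,:,::-1])
E
```

```text
time: 8.98
tool_pos: [565.1, 86.8, 298.7]
tcp_rot: [3.14, 0.693, -0.13]
contact_force: [-0.1, 0.4, -0.3]
grip_width: 0.6
finger_force: 0.0
time: 9.32
tool_pos: [570.9, 145.8, 297.6]
tcp_rot: [3.14, 0.696, -0.124]
contact_force: [0.2, 0.4, 0.6]
grip_width: 0.6
finger_force: 0.0
t 9.32 tcp [570.9 145.8 297.6] uvn tip [ 32.9 -68.5  33.8] F [0.2 0.4 0.6] rotvec to go [0.002 0.003 0.002] q [0.07 0.81 0.86 0.15 2.16 1.8 ]
green px [31.8, 97.8] r 221.5 phi -103.9
n 7508 spokes mod60 19.0 hist10 [0, 1284, 1371, 35, 0, 0, 116, 1548, 198, 0, 0, 0, 313, 524, 82, 0, 0, 0, 156, 142, 86, 21, 0, 0, 0, 14, 0, 0, 0, 0, 0, 240, 1142, 236, 0, 0]
```

View pics/w3.png

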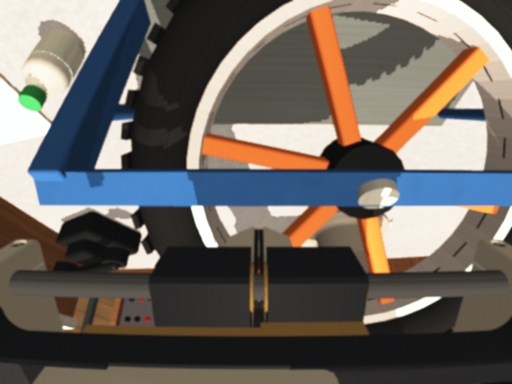

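The trailing spoke shows at about (310,225), right of the fingertips, with the strap well clear below them. Now the last push, in small steps.

```bash
python3 -m creep '0.0023 -0.0003 -0.0019 0 0 0 0;-0.0094 0.0011 -0.0112 0 0 0 0;-0.0094 0.0011 -0.0112 0 0 0 0;-0.0094 0.0011 -0.0112 0 0 0 0;0 0 0 0 0 0 0;0 0 0 0 0 0 0' && python3 -m creep '-0.0015 -0.0015 0.0011 0 0 0 0;-0.0015 -0.0015 0.0011 0 0 0 0;-0.0015 -0.0015 0.0011 0 0 0 0;-0.0015 -0.0015 0.0011 0 0 0 0;-0.0015 -0.0015 0.0011 0 0 0 0;0 0 0 0 0 0 0;0 0 0 0 0 0 0'
python3 - <<'E'
from h import *
st();wheel()
E
```

```text
time: 9.87
tool_pos: [545.3, 146.5, 262.6]
tcp_rot: [3.14, 0.697, -0.128]
contact_force: [-0.7, 0.1, 0.7]
grip_width: 0.2
finger_force: 0.0
time: 10.45
tool_pos: [537.4, 139.8, 268.4]
tcp_rot: [3.14, 0.697, -0.127]
contact_force: [0.6, 0.5, 1.0]
grip_width: 0.4
finger_force: 0.2
t 10.45 tcp [537.4 139.8 268.4] uvn tip [ 39.1 -58.5  -9.5] F [0.6 0.5 1. ] rotvec to go [0.001 0.001 0.005] q [0.06 0.75 1.05 0.13 2.03 1.77]
n 10418 spokes mod60 29.2 hist10 [0, 1, 2563, 1884, 17, 0, 0, 461, 1078, 0, 0, 0, 36, 255, 251, 30, 0, 0, 0, 154, 273, 122, 31, 16, 0, 0, 0, 72, 59, 0, 0, 0, 414, 2270, 428, 3]
```

```bash
python3 -m creep '0.0015 0.0023 -0.001 0 0 0 0;0.0128 -0.0015 0.0153 0 0 0 0;0.0128 -0.0015 0.0153 0 0 0 0;0.0128 -0.0015 0.0153 0 0 0 0;0.0128 -0.0015 0.0153 0 0 0 0;0.016 0.02 0.014 0 0 0 0;0.016 0.02 0.014 0 0 0 0;0 0 0 0 0 0 0' && python3 -m creep '0.03 0.02 0 0 0 0 0;0.03 0.02 0 0 0 0 0;0 0 0 0 0 0 0'
python3 - <<'E'
from h import *
st();im=wheel()
for n in ('top','side'):
    C=cam(n);i=viewer.capture(n);cv2.imwrite(f'pics/{n}3.png',i[:,:,::-1])
    for c,s in blobs(i,(45,120,60),(75,255,255),4)[1]:
        a=uvn(plane(C,[c],H,N))[0];print(n,c,s[4],np.hypot(*a[:2]).round(1),'phi',np.degrees(np.arctan2(a[1],a[0])).round(1))
t=cv2.imread('pics/top3.png')[120:330,100:340];s=cv2.imread('pics/side3.png')[90:300,220:420]
cv2.imwrite('pics/c3.png',cv2.resize(np.hstack([t,s]),None,fx=1.8,fy=1.8))
E
```

```text
time: 11.17
tool_pos: [624.3, 179.4, 357.1]
tcp_rot: [-3.14, 0.69, -0.121]
contact_force: [-0.4, -0.1, 0.2]
grip_width: 0.6
finger_force: 0.0
time: 11.42
tool_pos: [643.6, 198.3, 352.7]
tcp_rot: [3.133, 0.728, -0.131]
contact_force: [0.9, 1.3, -3.3]
grip_width: 0.6
finger_force: 0.0
t 11.42 tcp [643.6 198.3 352.7] uvn tip [  17.8 -129.4  118.4] F [ 0.9  1.3 -3.3] rotvec to go [ 0.003 -0.03   0.005] q [0.12 1.13 0.05 0.35 2.65 2.07]
green px [127.4, 102.1] r 253.3 phi -103.2
green px [376.6, 235.6] r 79.4 phi -3.0
n 4172 spokes mod60 27.5 hist10 [0, 0, 691, 529, 11, 0, 0, 85, 212, 0, 0, 0, 2, 129, 649, 47, 0, 4, 0, 76, 581, 90, 0, 0, 0, 0, 0, 0, 0, 0, 0, 0, 475, 562, 28, 1]
top [116.0, 224.3] 42 248.1 phi -81.6
side [335.5, 158.5] 14 79.7 phi -4.3
side [378.8, 317.4] 108 329.9 phi -96.6
```

View pics/c3.png

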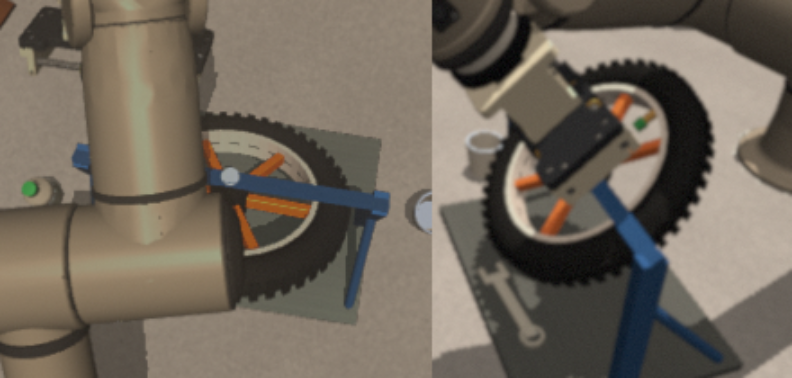

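The side view and the wrist camera both put the valve about 3° short of the top, with the stand where it was. I'll go back for one small nudge.

```bash
python3 -m creep '-0.0166 -0.0146 -0.0098 0 -0.0075 0 0;-0.0166 -0.0146 -0.0098 0 -0.0075 0 0;-0.0166 -0.0146 -0.0098 0 -0.0075 0 0;-0.0166 -0.0146 -0.0098 0 -0.0075 0 0;0 0 0 0 0 0 0;0 0 0 0 0 0 0'
python3 - <<'E'
from h import *
p=st();wheel();q=W(36.5,-61.5,96);print('to n=30 hover',(q-p).round(1))
E
```

```text
time: 12.07
tool_pos: [589.1, 147.4, 333.4]
tcp_rot: [-3.138, 0.686, -0.129]
contact_force: [0.4, 0.0, 1.3]
grip_width: 0.6
finger_force: 0.0
t 12.07 tcp [589.1 147.4 333.4] uvn tip [ 42.2 -72.3  72.7] F [0.4 0.  1.3] rotvec to go [-0.001  0.012  0.011] q [0.07 0.83 0.71 0.17 2.27 1.83]
green px [62.0, 91.5] r 230.3 phi -102.6
green px [336.9, 240.8] r 76.7 phi -3.5
n 4306 spokes mod60 28.1 hist10 [0, 1, 1055, 724, 2, 0, 0, 14, 161, 0, 0, 0, 5, 271, 716, 32, 0, 0, 0, 82, 206, 55, 0, 0, 0, 0, 0, 0, 0, 0, 0, 0, 143, 747, 92, 0]
to n=30 hover [-24.2  -7.9 -36.4]
```

```bash
python3 -m creep '-0.012 -0.004 -0.018 0 0.006 0.005 0;-0.012 -0.004 -0.018 0 0.006 0.005 0;0 0 0 0 0 0 0;0 0 0 0 0 0 0'
python3 - <<'E'
from h import *
p=st();q=W(36,-62,56);print('to insert',(q-p).round(1))
E
```

```text
time: 12.45
tool_pos: [567.1, 141.1, 295.2]
tcp_rot: [-3.139, 0.699, -0.119]
contact_force: [0.3, -0.4, 0.6]
grip_width: 0.6
finger_force: 0.0
t 12.45 tcp [567.1 141.1 295.2] uvn tip [ 33.8 -63.3  29.9] F [ 0.3 -0.4  0.6] rotvec to go [-0.002 -0.    -0.   ] q [0.06 0.8  0.88 0.14 2.15 1.79]
to insert [-27.3   2.  -29.1]
```

```bash
python3 -m creep '-0.0085 0.001 -0.0102 0 0 0 0;-0.0085 0.001 -0.0102 0 0 0 0;-0.0085 0.001 -0.0102 0 0 0 0;0 0 0 0 0 0 0;0 0 0 0 0 0 0' && python3 -m creep '-0.001 -0.0017 0.0007 0 0 0 0;-0.001 -0.0017 0.0007 0 0 0 0;-0.001 -0.0017 0.0007 0 0 0 0;-0.001 -0.0017 0.0007 0 0 0 0;-0.001 -0.0017 0.0007 0 0 0 0;0 0 0 0 0 0 0;0 0 0 0 0 0 0'
python3 - <<'E'
from h import *
st();wheel()
E
```

```text
time: 12.87
tool_pos: [542.1, 144.1, 264.8]
tcp_rot: [-3.139, 0.698, -0.118]
contact_force: [0.3, 0.6, 0.6]
grip_width: 0.4
finger_force: 0.0
time: 13.45
tool_pos: [535.7, 135.0, 267.2]
tcp_rot: [-3.14, 0.701, -0.12]
contact_force: [-0.1, 1.4, 1.2]
grip_width: 0.1
finger_force: 0.7
t 13.45 tcp [535.7 135.  267.2] uvn tip [ 39.1 -53.6 -11.1] F [-0.1  1.4  1.2] rotvec to go [-0.001 -0.002  0.   ] q [0.06 0.75 1.06 0.13 2.03 1.76]
n 10588 spokes mod60 -25.8 hist10 [0, 0, 1191, 3156, 110, 0, 0, 143, 311, 0, 0, 0, 0, 170, 264, 43, 0, 0, 0, 18, 275, 214, 29, 11, 0, 0, 0, 495, 380, 0, 0, 0, 228, 2427, 1070, 53]
```

```bash
python3 -m creep '0.0015 0.0023 -0.001 0 0 0 0;0.0128 -0.0015 0.0153 0 0 0 0;0.0128 -0.0015 0.0153 0 0 0 0;0.0128 -0.0015 0.0153 0 0 0 0;0.0128 -0.0015 0.0153 0 0 0 0;0 0.012 0.003 0 0 0 0;0 0 0 0 0 0 0;0 0 0 0 0 0 0'
python3 - <<'E'
from h import *
st();im=wheel()
for n in ('side',):
    C=cam(n);i=viewer.capture(n)
    for c,s in blobs(i,(45,120,60),(75,255,255),4)[1]:
        a=uvn(plane(C,[c],H,N))[0];print(n,c,s[4],np.hypot(*a[:2]).round(1),'phi',np.degrees(np.arctan2(a[1],a[0])).round(1))
E
```

```text
time: 14.17
tool_pos: [587.9, 144.3, 329.1]
tcp_rot: [-3.141, 0.702, -0.119]
contact_force: [0.6, -0.1, -0.9]
grip_width: 0.5
finger_force: 0.0
t 14.17 tcp [587.9 144.3 329.1] uvn tip [ 40.1 -69.   68.9] F [ 0.6 -0.1 -0.9] rotvec to go [-0.001 -0.004 -0.001] q [0.06 0.84 0.72 0.16 2.28 1.81]
green px [53.3, 88.4] r 228.9 phi -102.9
green px [338.3, 241.6] r 75.5 phi 0.5
n 4305 spokes mod60 -27.3 hist10 [0, 0, 499, 1262, 42, 0, 0, 0, 0, 0, 0, 0, 0, 87, 593, 312, 0, 0, 0, 5, 188, 98, 0, 0, 0, 0, 0, 165, 50, 0, 0, 0, 58, 618, 323, 5]
side [378.6, 317.6] 102 330.0 phi -96.6
```

```bash
python3 -m creep '0.005 0 0.03 0 0 0 0;0 0 0.03 0 0 0 0;0 0 0.03 0 0 0 0;-0.01 -0.035 0 0 0 0 0;-0.01 -0.035 0 0 0 0 0;-0.01 -0.035 0 0 0 0 0;-0.01 -0.035 0 0 0 0 0;-0.01 -0.035 0 0 0 0 0' && python3 -m creep '-0.012 -0.035 0 0 0 0 0;-0.012 -0.035 0 0 0 0 0;-0.012 -0.035 0 0 0 0 0;-0.012 -0.035 0 0 0 0 0;-0.012 -0.035 0 0 0 0 0;-0.012 -0.035 0 0 0 0 0;0 0 0 0 0 0 0;0 0 0 0 0 0 0'
python3 - <<'E'
from h import *
st()
for n in ('top','side'):
    C=cam(n);i=viewer.capture(n);cv2.imwrite(f'pics/{n}4.png',i[:,:,::-1])
    for c,s in blobs(i,(45,120,60),(75,255,255),4)[1]:
        a=uvn(plane(C,[c],H,N))[0];print(n,c,s[4],np.hypot(*a[:2]).round(1),'phi',np.degrees(np.arctan2(a[1],a[0])).round(1))
    m,b=blobs(i,(5,150,80),(18,255,255),30)
    ys,xs=np.nonzero(m);a=uvn(plane(C,np.c_[xs,ys],W(0,0,6),N));r=np.hypot(a[:,0],a[:,1]);k=(r>35)&(r<98)
    th=np.arctan2(a[k,1],a[k,0]);print('mod60 deg',np.degrees(np.angle(np.exp(6j*th).mean()))/6)
t=cv2.imread('pics/top4.png')[120:330,100:370];s=cv2.imread('pics/side4.png')[90:350,220:420]
t=cv2.copyMakeBorder(t,0,50,0,0,0);cv2.imwrite('pics/c4.png',cv2.resize(np.hstack([t,s]),None,fx=1.7,fy=1.7))
E
```

```text
time: 14.93
tool_pos: [542.1, -33.0, 419.7]
tcp_rot: [-3.14, 0.703, -0.119]
contact_force: [0.0, 0.7, 0.7]
grip_width: 0.6
finger_force: 0.0
time: 15.6
tool_pos: [470.2, -242.9, 419.5]
tcp_rot: [-3.139, 0.703, -0.122]
contact_force: [0.1, 1.0, -0.4]
grip_width: 0.2
finger_force: 0.0
t 15.6 tcp [ 470.2 -242.9  419.5] uvn tip [152.1 329.5  92.9] F [ 0.1  1.  -0.4] rotvec to go [-0.002 -0.004  0.003] q [-0.51  0.63  0.87 -0.32  2.28  1.06]
top [116.0, 224.2] 41 248.2 phi -81.7
top [221.3, 254.0] 25 74.3 phi -2.5
mod60 deg -29.303523456611114
side [334.0, 157.1] 16 79.2 phi 0.2
side [378.8, 317.6] 97 330.1 phi -96.6
mod60 deg -27.964044631833847
```

View pics/c4.png

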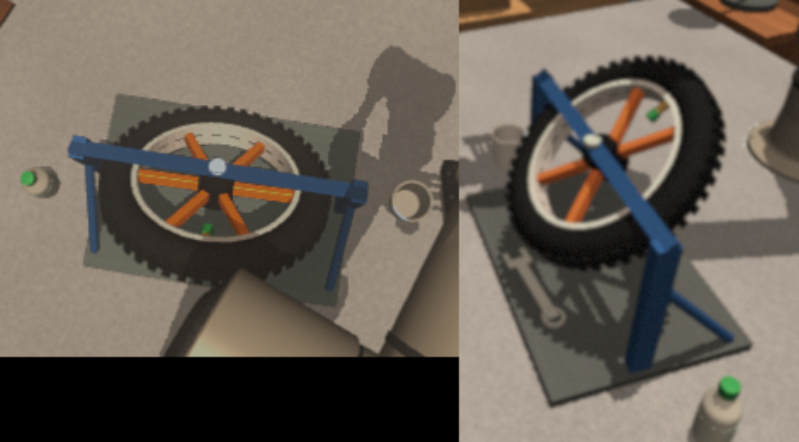

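The arm is clear, the valve cap sits midway between the two top spokes within about 1–2° of straight up, and the stand and loose objects are where they were. I'm handing in.

```bash
python3 -c "
from plant import order;print(order.close_job())"
```

```text
the job is handed in; nothing more can be done
None
```

The valve is at the top within about 2° as measured by the cameras, after pushes on three spokes and one small corrective nudge. The stand and the bottle, cup and wrench look undisturbed, and the job was handed in at about 16 s with the arm clear.

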